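Fold the last clip of a food container down and tuck it under the rim

ROBOT

A 6-joint arm with a two-finger parallel gripper is mounted at the origin on the work surface. World frame = base frame: x ahead of the robot, y to its left, z up, the work surface at z = 0. Lengths are in m, angles in rad, forces in N, time in s.
With the tool pointing down it reaches from about 0.3 to 0.875 m from the base axis. Payload 6.4 kg.
Tool frame: the origin (TCP) lies between the finger pads; the fingertips stand 25 mm ahead of it and the grasp point (between the pads) lies 6 mm ahead of it; y points along the fingers, x is the direction in which the jaws open and shut, and the axes are right-handed (so a half turn about y gives the same grasp; the last joint's range is limited). The gripper opens to 85 mm and grips with 20 to 120 N. Pads are 22 mm wide; open, the fingers measure 114 mm over their backs; the gripper's body (76 mm by 85 mm) begins 54 mm behind the grasp point. The pads swing forward as they close: fully open they stand 13 mm farther back than shut.
Start: joints at [-1.489, 0.181, 1.607, -0, 1.354, -0.206], TCP at [0.163, -0.551, 0.256] pointing down, gripper open.
Joint ranges: [-2.99, 2.99], [-0.89, 2.07], [0.3, 2.58], [-1.14, 4.28], [0, 2.63], [-3.12, 3.12]. Speed limits (rad/s): [2.57, 2.57, 3.01, 3.14, 3.14, 3.14].

INTERFACE

Orientations are given as a unit quaternion [w, x, y, z].
In Python, from bench import ctrl, vision, ticket, find_in, regions_of, pinpoint gives the robot as it stands.
- The arm moves only by the tool apply_moves, never from a script. Its argument "increments" is a list of rows, each an object of numbers: "x", "y", "z": the shift along the tool's x, y, z in cm; "ax", "ay", "az": the turn, a rotation vector about the tool's x, y, z in rad; "grip": the closure, from 0 (fully open) to 1 (shut). A call has 1 to 12 rows; each row is the pose to reach, as a shift and turn from the pose measured when the call began, along the tool's axes at that moment; what a row does not reach only later rows make up. A row lasts 1/8 s, in which the tool goes at most 62.5 mm and 10.7 degrees, less where a joint would pass 70% of its speed; a pose out of reach is approached as far as the arm can. A call with a gripper value outside its range is refused whole. The fingers move at their own pace and stop on an object; the grip force is fixed at half the most. Time passes only in rows, so rows that repeat a pose let the fingers close. It gives the time, the measured TCP pose, the force and the opening at its end, in the units of the state.
- ctrl.get_obs(): the state, without advancing time (a new reading comes with each control period).
- vision.camera(name): name is "scene" or "side" or "wrist"; returns the picture (480x640x3 uint8, red, green, blue); there is no depth.
- vision.camera_params(name): a dict with "intrinsics" (3x3 intrinsics, pixels), "R" (3x3) and "t" (3): a world point X has camera coordinates R X + t. Camera axes: x right, y down, z forward; pixel columns grow to the right and rows downward; lengths in m; the calibration is good to about 2 mm. A picture is of the moment at which its call begins: read the wrist's pose just before it. camera_params takes no time and is no camera call; for the wrist camera it gives the pose at the moment of the call.
- ticket.hand_in(): hands the job in, once; it reports no verdict.
Trained networks look in the newest picture that a camera, given by its name, has taken for a name from the list of things; names that differ only in an ending like _2 or _b are one class to them, and where a whole thing is asked for, a point or a joint stands for the part that bears it (a point fixed in the world has none). Each returns a list of dicts, best first, with "p" (0 to 1); they miss things now and then, are a little off and sometimes report something else, mostly with a low value. They report only what shows in the picture. A call takes as long as a camera call. They do not tell look-alikes from the thing itself.
- find_in(camera, query): "rect" ([centre column, centre row, width, height] in pixels, round what is visible of it).
- regions_of(camera, query): "mask" (480x640 bool, what is visible of it) and "rect" ([centre column, centre row, width, height] in pixels, round what is visible of it).
- pinpoint(camera, query): "xy" ([column, row] in pixels: a listed point, or the origin of a listed thing).
The state is a dict: "time_s": time; "q": joint angles; "dq": joint speeds; "joint_efforts": joint torques, N m; "eef_pos": TCP position; "eef_rot": TCP orientation; "wrist_force": force on the tool from outside, world axes, zero at the start; "torque": the same for the moment, N m; "opening": opening from 0.0 (shut) to 1.0 (fully open).
Only numpy, scipy, OpenCV 4.12 (cv2) and the standard library are available. Lean on these libraries where they do the work, as an engineer would, in place of code of your own. Each camera call takes 0.05 s, during which the arm holds its last target.

TASK

One orange clip of the glass food container still stands open. Push that clip over and down with a fingertip and press it in against the side of the container until it has snapped under the glass rim and stays shut, then back away. Nothing is to be lifted: leave the container standing about where it is, and leave the cup and the plate alone.

Things in the scene. Friction and masses are not known exactly. Their poses are not given: they have to be found in the camera images.
- container: closed glass food container with oat bars, loose on the plank, 1.8 kg; glass 120 x 174 x 60 mm, pale lid 136 x 186 mm, lid top 71.5 mm up. Origin at the centre of its underside, z up; its x axis points from the middle to the open clip. The orange clips on the other three sides are shut and do not move
- clip (a joint): angle of the open clip, rad: 0 = shut, hanging flat by the container's side, its inner rib under the glass rim; 1.57 = straight out along the container's +x; 3.14 = straight up; limit 3.5, leaning over the lid. Stiff hinge, weak spring to 2.4: stays about where left above 0.7. From 0.45 to 0.2 the rib rides over the rim (about 3 N low on the clip), then snaps in; let go earlier it springs back out
- clip_hinge (a point): middle of the open clip's hinge line, fixed to the container, 71 mm out from its middle, 67 mm above its underside; axes as the container's: x outward from that side, y along the hinge line, z up. The clip is an orange plate 80 mm wide (y), 32 mm from hinge line to free edge, 3 mm thick; shut, its outer face is 2 mm outside the hinge line
- clip_edge (a point): middle of the free edge of the open clip, moves with it, 32 mm from the hinge line
- tin_cup: white enamel cup with blue rim and a handle, 80 mm across, 82 mm tall, loose; origin at the centre of its underside. Not to be moved
- plate: yellow melamine plate, 200 mm across, 18 mm tall, loose; origin at the centre of its underside. Not to be moved
- dish_rack: purple dish rack, 300 x 240 mm, 125 mm tall, with two plates standing in it that reach 183 mm up, fixed; origin at the centre of its underside
Things that resemble listed ones, but are neither listed nor needed, are in the scene too. Of the things like the container, leave any that is black or purple; of the rest the larger one is meant.

How it is judged:
At the end, for the whole second after the job is handed in: the clip is snapped shut (angle under 0.09 rad) and stays so by itself; the container stands flat and still on the plank within 40 mm of where it was; the cup and the plate are within 20 mm of where they were (value of joint clip below 0.09 rad and height (world z) of container below 0.006 m and angle between container's own z axis and vertical below 0.05 rad and linear speed of container below 0.01 m/s and distance of container from where it was at the start of the episode below 0.04 m and distance of each of tin_cup, plate from where it was at the start of the episode below 0.02 m); the robot touches nothing.
It fails at once if the container is lifted or tipped (underside's middle more than 12 mm up, or more than 0.2 rad over) (height (world z) of container above 0.012 m or angle between container's own z axis and vertical above 0.2 rad).
It fails at once if the container is shoved more than 50 mm away (distance of container from where it was at the start of the episode above 0.05 m).
It fails at once if the cup or the plate is moved by more than 20 mm or lifted (distance of any of tin_cup, plate from where it was at the start of the episode above 0.02 m).
It also fails if it takes over 38 s, if anything falls off the work surface, if the arm or the gripper's body presses on something with over 40 N, if the wrist force passes 120 N, or if a joint passes its speed limit or range.

## Working session

There is one attempt and no reset: what is moved stays moved. The work goes in short steps, Python scripts to look and compute and a tool call to move; the robot and the scene stay as the last step left them, time stands still between calls to the robot, and variables do not carry over. Pictures are saved under pics/ and viewed, and the job is handed in when it is done.

Besides the shell and the picture viewer there is one more tool, called after "Emit:" by a JSON object that holds its "method" and its "body". apply_moves: Moves the arm, as the interface text tells. Its arguments: {"type":"object","properties":{"increments":{"type":"array","items":{"type":"object","properties":{"x":{"type":"number"},"y":{"type":"number"},"z":{"type":"number"},"ax":{"type":"number"},"ay":{"type":"number"},"az":{"type":"number"},"grip":{"type":"number"}}}}},"required":["increments"]}

```bash
ls; mkdir -p pics; python3 - <<'E'
from bench import ctrl, vision, find_in, regions_of, pinpoint
import cv2
o=ctrl.get_obs(); print({k:(o[k]) for k in ('time_s','eef_pos','eef_rot','opening')})
for c in ('scene','side'):
    im=vision.camera(c); cv2.imwrite(f'pics/{c}0.png',im[:,:,::-1])
    for q in ('container','clip','tin_cup','plate'):
        print(c,q,[(round(d['p'],2),[round(x) for x in d['rect']]) for d in find_in(c,q)])
    for q in ('clip_hinge','clip_edge','container'):
        print(c,q,[(round(d['p'],2),[round(float(x),1) for x in d['xy']]) for d in pinpoint(c,q)])
E
```

```text
pics
{'time_s': 0.0, 'eef_pos': array([ 0.16316404, -0.55082739,  0.25536429]), 'eef_rot': array([ 0.56699171, -0.56604764,  0.42356515, -0.42273281]), 'opening': 1.001887056437361}
scene container [(0.91, [294, 150, 49, 59]), (0.87, [326, 364, 114, 104]), (0.62, [222, 291, 70, 67]), (0.56, [317, 238, 84, 62])]
scene clip [(0.65, [208, 307, 16, 11]), (0.62, [320, 262, 33, 4]), (0.6, [347, 332, 17, 9])]
scene tin_cup [(0.95, [159, 192, 38, 41])]
scene plate [(0.69, [212, 132, 72, 55]), (0.42, [315, 238, 82, 65])]
scene clip_hinge [(0.96, [314.5, 254.5]), (0.78, [278.3, 142.6]), (0.76, [343.1, 333.5]), (0.7, [208.2, 305.1]), (0.44, [508.2, 331.0])]
scene clip_edge [(0.53, [208.7, 306.5]), (0.51, [316.3, 263.8])]
scene container [(0.92, [324.3, 368.2]), (0.7, [225.2, 296.6]), (0.6, [295.0, 157.3]), (0.25, [508.0, 332.7])]
side container [(0.77, [414, 214, 62, 45]), (0.75, [210, 273, 82, 72]), (0.67, [254, 212, 48, 44]), (0.63, [328, 246, 77, 67])]
side clip [(0.75, [238, 274, 19, 26]), (0.44, [299, 237, 15, 20])]
side tin_cup [(0.6, [321, 163, 33, 33])]
side plate [(0.58, [398, 176, 60, 34])]
side clip_hinge [(0.83, [239.2, 268.4]), (0.77, [236.6, 203.2]), (0.75, [409.4, 198.5]), (0.63, [305.0, 241.7])]
side clip_edge [(0.73, [237.4, 276.9]), (0.7, [293.0, 231.5])]
side container [(0.97, [214.8, 283.1]), (0.85, [409.1, 219.6]), (0.75, [324.6, 254.2]), (0.64, [254.9, 222.7])]
```

View pics/scene0.png

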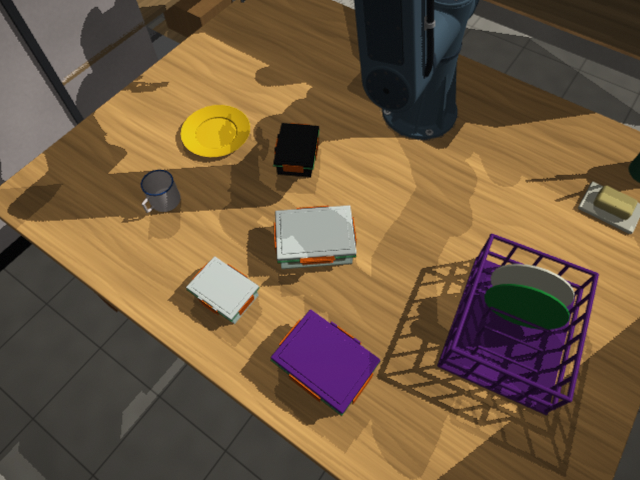

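View pics/side0.png

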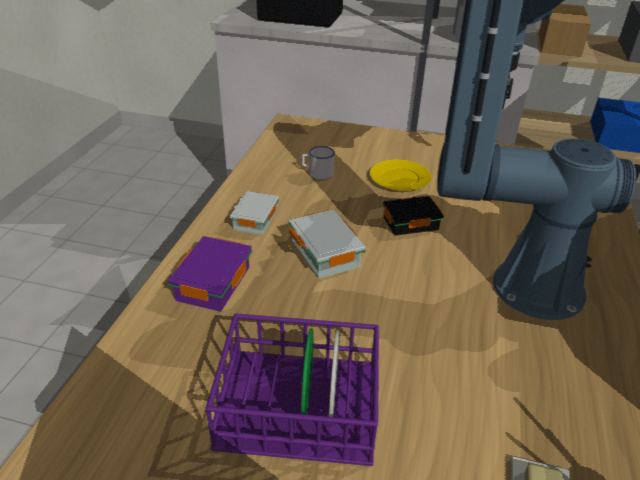

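Candidates for the container: black (scene 297,150), large pale (316,237), small pale (222,290) and purple (326,362). With black and purple ruled out, the larger pale one at (316,237) fits. I'll confirm it in a crop and measure it.

```bash
cat > h.py <<'E'
import numpy as np, cv2
from bench import ctrl, vision, find_in, regions_of, pinpoint
def ray(c,uv,P=None):
    P=P or vision.camera_params(c); K,R,t=map(np.array,(P['intrinsics'],P['R'],P['t']))
    d=R.T@np.linalg.inv(K)@np.array([uv[0],uv[1],1.]); return -R.T@t,d/np.linalg.norm(d)
def onz(c,uv,z,P=None):
    o,d=ray(c,uv,P); return o+d*(z-o[2])/d[2]
def tri(rs):
    A=sum(np.eye(3)-np.outer(d,d) for o,d in rs); b=sum((np.eye(3)-np.outer(d,d))@o for o,d in rs)
    return np.linalg.solve(A,b)
def proj(c,X,P=None):
    P=P or vision.camera_params(c); x=np.array(P['intrinsics'])@(np.array(P['R'])@X+np.array(P['t'])); return x[:2]/x[2]
E
python3 - <<'E'
from h import *
a=cv2.imread('pics/scene0.png')[190:290,255:375]; b=cv2.imread('pics/side0.png')[195:285,275:385]
a=cv2.resize(a,(480,400),interpolation=cv2.INTER_CUBIC);b=cv2.resize(b,(489,400),interpolation=cv2.INTER_CUBIC)
cv2.imwrite('pics/crop0.png',cv2.resize(np.hstack([a,b]),(800,330)))
np.set_printoptions(precision=3,suppress=True)
for c in ('scene','side'):
    o,d=ray(c,(320,240)); print(c,o,d)
for n,uv in dict(tl=(274,211),tr=(352,206),br=(356,256-10),bl=(279,262)).items(): print(n,onz('scene',uv,.0715))
print(onz('scene',(317,262),.067),onz('scene',(222,291),.05),onz('scene',(297,150),.05),onz('scene',(159,192),.04),onz('scene',(212,132),.01))
E
```

```text
scene [1.023 0.376 1.059] [-0.402 -0.294 -0.867]
side [0.276 1.183 0.944] [ 0.191 -0.777 -0.6  ]
tl [ 0.562 -0.098  0.072]
tr [0.441 0.05  0.072]
br [0.53  0.12  0.072]
bl [ 0.666 -0.002  0.072]
[0.615 0.068 0.067] [ 0.792 -0.072  0.05 ] [ 0.362 -0.178  0.05 ] [ 0.672 -0.393  0.04 ] [ 0.421 -0.441  0.01 ]
```

View pics/crop0.png

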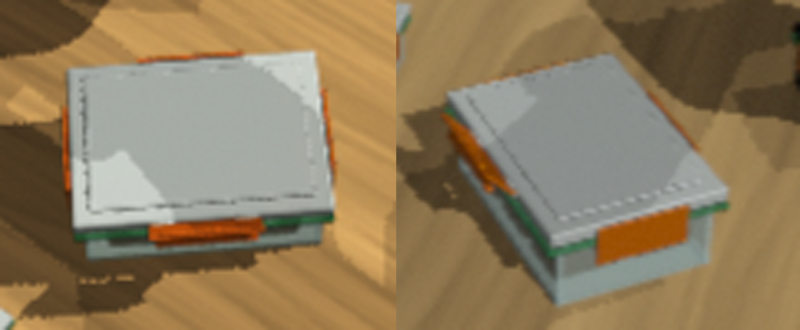

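```bash
cat >> h.py <<'E'
from scipy.spatial.transform import Rotation as Ro
from scipy.optimize import least_squares
np.set_printoptions(precision=4,suppress=True)
def toolR(o): q=o['eef_rot']; return Ro.from_quat([q[1],q[2],q[3],q[0]])
def inc(o,pos,Rt):
    R=toolR(o); return R.inv().apply(np.array(pos)-o['eef_pos'])*100,(R.inv()*Rt).as_rotvec()
E
python3 - <<'E'
from h import *
o=ctrl.get_obs(); R=toolR(o); print('tool axes cols\n',R.as_matrix(), o['wrist_force'])
sc=[(275.6,211.2),(350.8,205.8),(356.2,253.6),(276.8,259)]
s=965/889; f=800/969
sc4=400/90*f
side=[(275+x/sc4,195+y/sc4) for x,y in ((446-396,93),(612-396,55),(728-396,190),(549-396,243))]
print(side)
# side order: left, top, right, bottom -> match
for uv in sc: print('scene',onz('scene',uv,.0715))
for uv in side: print('side',onz('side',uv,.0715))
E
```

```text
tool axes cols
 [[ 0.2838  0.      0.9589]
 [-0.9589 -0.      0.2838]
 [ 0.     -1.      0.    ]] [ 0.5867  0.4188 -0.2352]
[(288.6265625, 220.34540625), (333.86675, 209.98921875), (365.480375, 246.7809375), (316.69728125, 261.22509375)]
scene [ 0.5607 -0.0942  0.0715]
scene [0.4426 0.0476 0.0715]
scene [0.5466 0.1311 0.0715]
scene [ 0.6632 -0.0111  0.0715]
side [ 0.6571 -0.0081  0.0715]
side [ 0.5526 -0.0915  0.0715]
side [0.4364 0.0476 0.0715]
side [0.5396 0.1386 0.0715]
```

```bash
python3 - <<'E'
from h import *
sc=[(275.6,211.2),(350.8,205.8),(356.2,253.6),(276.8,259)]
side=[(333.9,210),(365.5,246.8),(316.7,261.2),(288.6,220.3)]
pts=[onz('scene',u,.0715)[:2] for u in sc]+[onz('side',u,.0715)[:2] for u in side]
L=np.array([[-68,-93],[-68,93],[68,93],[68,-93]])/1000
def f(p):
    c,s=np.cos(p[2]),np.sin(p[2]); m=L@np.array([[c,s],[-s,c]])+p[:2]
    return (np.vstack([m,m])-pts).ravel()
r=least_squares(f,[.55,.02,.68]); print(r.x, f(r.x)*1000)
yaw=r.x[2]; ex=np.array([np.cos(yaw),np.sin(yaw),0]); C=np.array([*r.x[:2],0])
ty=yaw-np.pi/2
Rt=Ro.from_matrix(np.c_[[np.cos(ty),np.sin(ty),0],[0,0,-1],np.cross([np.cos(ty),np.sin(ty),0],[0,0,-1])])
o=ctrl.get_obs()
print(inc(o,C+.10*ex+[0,0,.26],Rt))
E
```

```text
[0.5498 0.02   0.6878] [-4.3408 -0.8479 -4.3404  1.0715 -3.2482  3.8649 -1.7405  2.4364  3.8791
 -3.5735  1.9454  0.9676  3.6714 -3.4727  4.1741 -0.4462]
(array([-47.7044,  -0.3692,  62.4974]), array([-0. , -0.4,  0. ]))
```

Emit:
{"method": "apply_moves", "body": {"increments": [{"x":-5,"z":6,"ay":-0.05,"grip":1},{"x":-10,"z":12,"ay":-0.1,"grip":1},{"x":-15,"z":18,"ay":-0.15,"grip":1},{"x":-20,"z":25,"ay":-0.2,"grip":1},{"x":-24,"z":31,"ay":-0.25,"grip":1},{"x":-28,"z":37,"ay":-0.3,"grip":1},{"x":-32,"z":42,"ay":-0.35,"grip":1},{"x":-36,"z":47,"ay":-0.4,"grip":1},{"x":-40,"z":52,"ay":-0.4,"grip":1},{"x":-44,"z":57.5,"ay":-0.4,"grip":1},{"x":-47.7,"z":62.5,"ay":-0.4,"grip":1},{"x":-47.7,"z":62.5,"ay":-0.4,"grip":1}]}}

```text
invalid input
```

```bash
python3 - <<'E'
from h import *
o=ctrl.get_obs(); print(o['time_s'],o['eef_pos'],toolR(o).as_matrix(),o['opening'],o['q'],o['wrist_force'])
ims=[]
for c in ('wrist','scene','side'):
    P=vision.camera_params(c)
    im=vision.camera(c); cv2.imwrite(f'pics/{c}1.png',im[:,:,::-1]); ims.append(im[:,:,::-1])
    if c!='wrist': continue
    print(ray(c,(320,240),P))
    for q in ('clip_hinge','clip_edge','container'):
        print(c,q,[(round(d['p'],2),[round(float(x),1) for x in d['xy']]) for d in pinpoint(c,q)])
    print([(round(d['p'],2),[round(x) for x in d['rect']]) for d in find_in(c,'clip')])
E
```

```text
0.8 [ 0.1632 -0.5514  0.2563] [[ 0.2838  0.      0.9589]
 [-0.9589 -0.      0.2838]
 [ 0.     -1.      0.    ]] 0.9968207181537418 [-1.4893  0.1808  1.607   0.      1.3538 -0.2063] [ 0.5867  0.4188 -0.2352]
(array([ 0.2373, -0.5283,  0.3742]), array([-0.2862, -0.1081, -0.9521]))
wrist clip_hinge []
wrist clip_edge []
wrist container []
[]
```

View pics/wrist1.png

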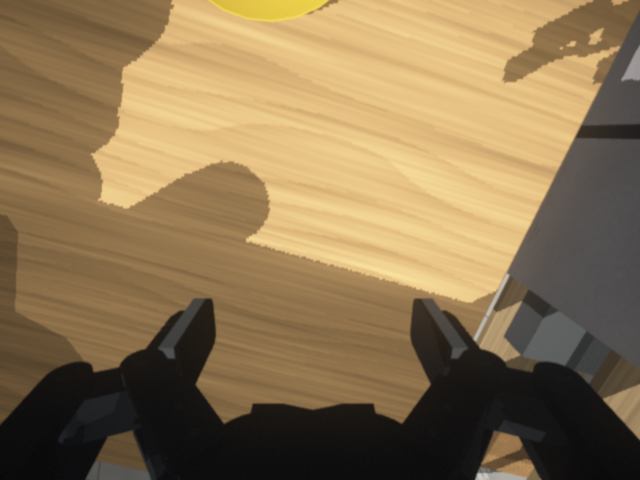

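View pics/side1.png

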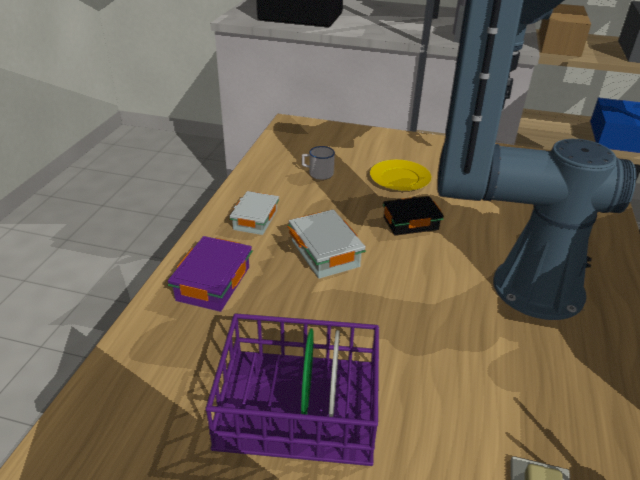

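Emit:
{"method": "apply_moves", "body": {"increments": [{"x":-5.0,"y":0.0,"z":6.0,"ax":0.0,"ay":-0.05,"az":0.0,"grip":0.9},{"x":-10.0,"y":0.0,"z":12.0,"ax":0.0,"ay":-0.1,"az":0.0,"grip":0.9}]}}

```text
time_s: 1.4
eef_pos: [0.2329, -0.4464, 0.256]
eef_rot: [0.587, -0.587, 0.394, -0.394]
wrist_force: [1.0, -0.1, 0.4]
opening: 0.604
```

Emit:
{"method": "apply_moves", "body": {"increments": [{"x":-3.4,"y":0.0,"z":5.6,"ax":0.0,"ay":-0.03,"az":0.0,"grip":1.0},{"x":-6.8,"y":0.0,"z":11.3,"ax":0.0,"ay":-0.06,"az":0.0,"grip":1.0},{"x":-10.2,"y":0.0,"z":17.0,"ax":0.0,"ay":-0.1,"az":0.0,"grip":1.0},{"x":-13.6,"y":0.0,"z":22.6,"ax":0.0,"ay":-0.15,"az":0.0,"grip":1.0},{"x":-17.0,"y":0.0,"z":28.2,"ax":0.0,"ay":-0.2,"az":0.0,"grip":1.0},{"x":-20.4,"y":0.0,"z":34.0,"ax":0.0,"ay":-0.24,"az":0.0,"grip":1.0},{"x":-24.0,"y":0.0,"z":39.5,"ax":0.0,"ay":-0.27,"az":0.0,"grip":1.0},{"x":-27.5,"y":0.0,"z":45.0,"ax":0.0,"ay":-0.3,"az":0.0,"grip":1.0},{"x":-31.0,"y":0.0,"z":51.0,"ax":0.0,"ay":-0.3,"az":0.0,"grip":1.0},{"x":-34.1,"y":0.0,"z":56.5,"ax":0.0,"ay":-0.3,"az":0.0,"grip":1.0},{"x":-34.1,"y":0.0,"z":56.5,"ax":0.0,"ay":-0.3,"az":0.0,"grip":1.0}]}}

```text
time_s: 2.78
eef_pos: [0.6283, 0.0856, 0.2561]
eef_rot: [0.64, -0.639, 0.301, -0.302]
wrist_force: [0.9, -0.1, -0.3]
opening: 0.001
```

```bash
python3 - <<'E'
from h import *
o=ctrl.get_obs(); print(o['time_s'],o['eef_pos'],toolR(o).as_matrix(),o['opening'],o['q'],o['wrist_force'])
for c in ('wrist','side'):
    P=vision.camera_params(c)
    im=vision.camera(c); cv2.imwrite(f'pics/{c}2.png',im[:,:,::-1])
    if c!='wrist': continue
    np.savez('w2.npz',**{k:np.array(v) for k,v in P.items() if k in('intrinsics','R','t')})
    print(ray(c,(320,240),P))
    for q in ('clip_hinge','clip_edge','container'):
        print(c,q,[(round(d['p'],2),[round(float(x),1) for x in d['xy']]) for d in pinpoint(c,q)])
    print([(round(d['p'],2),[round(x) for x in d['rect']]) for d in find_in(c,'clip')])
E
```

```text
2.775 [0.6283 0.0856 0.2561] [[ 0.6364  0.0005  0.7714]
 [-0.7714  0.0007  0.6364]
 [-0.0002 -1.      0.0008]] 0.0009351780834796151 [-0.0517  0.3099  1.45    0.0007  1.3812  0.8291] [ 0.9478 -0.1212 -0.3171]
(array([0.688 , 0.1355, 0.3741]), array([-0.2209, -0.2106, -0.9523]))
wrist clip_hinge [(0.94, [261.6, 36.3]), (0.73, [586.0, 158.9]), (0.67, [318.1, 255.5])]
wrist clip_edge [(0.88, [266.1, 49.7]), (0.87, [318.6, 241.5]), (0.69, [572.6, 157.2])]
wrist container [(0.96, [316.7, 289.8]), (0.94, [518.4, 189.8])]
[(0.82, [320, 248, 87, 19]), (0.78, [263, 44, 77, 72]), (0.66, [582, 153, 33, 31])]
```

View pics/wrist2.png

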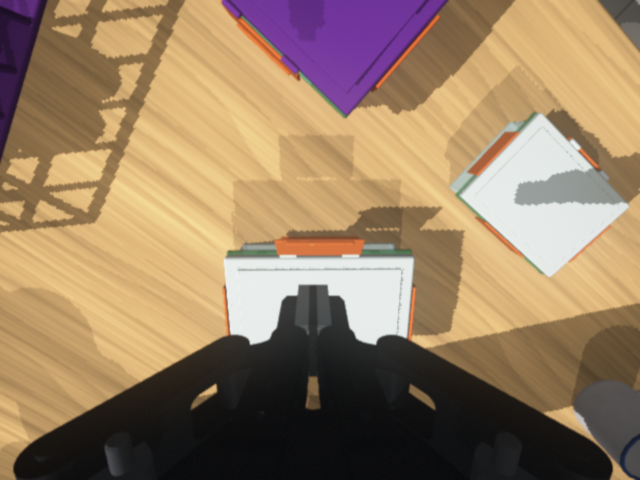

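View pics/side2.png

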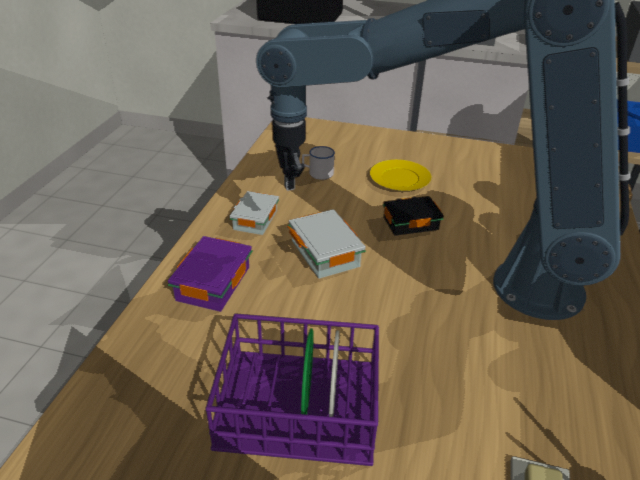

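```bash
python3 - <<'E'
from h import *
P=dict(np.load('w2.npz'))
for uv in ((226,257),(413.5,250.5)): print('lid corner',onz('wrist',uv,.0715,P))
a,b=onz('wrist',(226,257),.0715,P),onz('wrist',(413.5,250.5),.0715,P)
print(np.linalg.norm(a-b)); e=(a-b)/np.linalg.norm(a-b); ex=np.array([e[1],-e[0],0]); print('yaw',np.arctan2(ex[1],ex[0]))
m=(a+b)/2; C=m-.068*ex; print('C',C)
h=onz('wrist',(318.1,255.5),.067,P); print('hinge net',h,'from corners',C+.071*ex)
H=C+.071*ex; H[2]=.067
print('proj H',proj('wrist',H,P),proj('scene',H),proj('side',H))
for th in (1.4,1.6,1.8,2,2.2,2.4,2.6,2.8,3.0):
    E=H+.032*(np.sin(th)*ex-np.cos(th)*np.array([0,0,1])); print(th,proj('wrist',E,P),proj('scene',E),proj('side',E))
im=cv2.imread('pics/wrist2.png')[210:310,200:440]; cv2.imwrite('pics/c2.png',cv2.resize(im,(792,330),interpolation=cv2.INTER_CUBIC))
E
```

```text
lid corner [0.5475 0.127  0.0715]
lid corner [ 0.6664 -0.0067  0.0715]
0.17891347463860402
yaw 0.7266379050106335
C [0.5561 0.015  0.0715]
hinge net [0.6035 0.0589 0.067 ] from corners [0.6092 0.0621 0.0715]
proj H [319.2768 249.2317] [316.298 259.024] [298.2994 239.8078]
1.4 [318.1426 216.0606] [317.8227 272.2418] [287.1297 244.6412]
1.6 [318.2337 217.2068] [317.8075 271.1889] [286.9387 242.7013]
1.8 [318.372  219.7414] [317.7307 269.631 ] [287.2046 240.6347]
2 [318.5539 223.6258] [317.5949 267.6269] [287.9198 238.5257]
2.2 [318.7729 228.7412] [317.405  265.2569] [289.0572 236.4612]
2.4 [319.0196 234.8843] [317.1688 262.62  ] [290.5714 234.5274]
2.6 [319.2821 241.7726] [316.8963 259.8286] [292.4003 232.805 ]
2.8 [319.547  249.0614] [316.5992 257.0034] [294.4679 231.3662]
3.0 [319.8005 256.37  ] [316.2903 254.2667] [296.6878 230.2706]
```

View pics/c2.png

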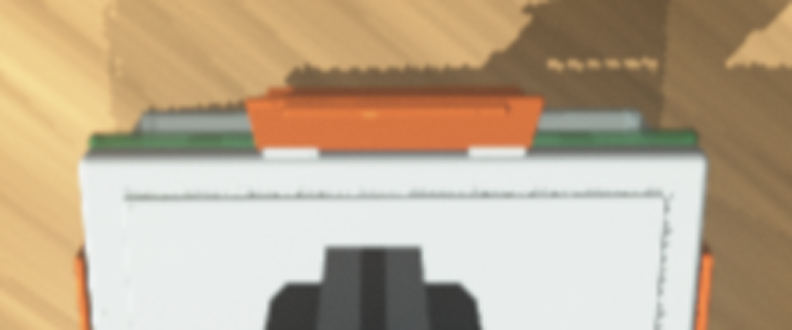

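```bash
python3 - <<'E'
from h import *
P=dict(np.load('w2.npz'))
a,b=onz('wrist',(225.6,257),.0715,P),onz('wrist',(413.9,256.7),.0715,P)
e=(a-b)/np.linalg.norm(a-b); ex=np.array([e[1],-e[0],0]); print(np.linalg.norm(a-b),'yaw',np.arctan2(ex[1],ex[0]))
m=(a+b)/2; C=m-.068*ex; print('C',C)
H=C+.071*ex; H[2]=.067; print('H',H)
for th in (2.2,2.4,2.5,2.6,2.8):
    E=H+.032*(np.sin(th)*ex-np.cos(th)*np.array([0,0,1])); print(th,proj('wrist',E,P),proj('scene',E),proj('side',E))
# tip vs TCP projection
o=ctrl.get_obs(); R=toolR(o)
for z in (-.011,0,.011): print(proj('wrist',o['eef_pos']+R.apply([0,.025,z]),P))
print(tri([ray('scene',(316.3,263.8)),ray('side',(293,231.5)),ray('wrist',(318.6,240),P)]))
E
```

```text
0.18011826585151847 yaw 0.6914806168616654
C [0.5523 0.0146 0.0715]
H [0.607  0.0598 0.067 ]
2.2 [320.2083 232.1175] [316.7324 264.0659] [290.004  235.8965]
2.4 [320.3001 238.2817] [316.5615 261.4245] [291.5405 233.9966]
2.5 [320.3363 241.6582] [316.4672 260.0386] [292.4328 233.1237]
2.6 [320.3652 245.1765] [316.3685 258.6291] [293.3958 232.3146]
2.8 [320.3997 252.4566] [316.1618 255.8004] [295.4928 230.9207]
[316.9863 331.5112]
[317.1423 311.3823]
[317.3048 290.415 ]
[0.6241 0.0743 0.0947]
```

Lid corners, hinge and edge agree across the views: hinge ≈ (0.606, 0.062, 0.067), outward yaw 0.69, clip angle ≈ 2.4. Next I'll descend to just above the clip edge.

Emit:
{"method": "apply_moves", "body": {"increments": [{"x":0.2,"y":4.0,"z":-0.4,"ax":0.0,"ay":0.0,"az":0.0,"grip":1.0},{"x":0.4,"y":8.0,"z":-0.8,"ax":0.0,"ay":0.0,"az":0.0,"grip":1.0},{"x":0.4,"y":11.0,"z":-0.8,"ax":0.0,"ay":0.0,"az":0.0,"grip":1.0},{"x":0.4,"y":12.5,"z":-0.8,"ax":0.0,"ay":0.0,"az":0.0,"grip":1.0},{"x":0.4,"y":12.5,"z":-0.8,"ax":0.0,"ay":0.0,"az":0.0,"grip":1.0}]}}

```text
time_s: 3.7
eef_pos: [0.6223, 0.0732, 0.1306]
eef_rot: [-0.639, 0.639, -0.303, 0.302]
wrist_force: [-0.3, -0.0, 0.9]
opening: -0.003
```

```bash
cat > look.py <<'E'
import sys
from h import *
n=sys.argv[1]
o=ctrl.get_obs(); print(o['time_s'],o['eef_pos'],o['wrist_force'],'yaw',np.arctan2(*toolR(o).as_matrix()[[1,0],2]))
H=np.array([.606,.062,.067]); ex=np.array([np.cos(.69),np.sin(.69),0])
d=o['eef_pos']-H; print('u',d@ex*1000,'v',(-d[0]*ex[1]+d[1]*ex[0])*1000,'tip w',(d[2]-.025)*1000)
out=[]
for c,(x0,y0,w,h) in dict(wrist=(160,140,320,240),side=(240,170,120,90),scene=(255,190,120,90)).items():
    if c not in sys.argv[2:]: continue
    im=np.ascontiguousarray(vision.camera(c)[:,:,::-1]); cv2.imwrite(f'pics/{c}{n}.png',im)
    out.append(cv2.resize(im[y0:y0+h,x0:x0+w],(400,300),interpolation=cv2.INTER_CUBIC))
if out: cv2.imwrite(f'pics/l{n}.png',np.hstack(out[:2]) if len(out)<3 else np.vstack([np.hstack(out[:2]),np.hstack([out[2],out[2]*0])]))
E
python3 look.py 3 wrist side scene
```

```text
3.7 [0.6223 0.0732 0.1306] [-0.3346 -0.0269  0.9491] yaw 0.6858680299643799
u 19.68023926227105 v -1.74063266696701 tip w 38.63770615161424
```

View pics/l3.png

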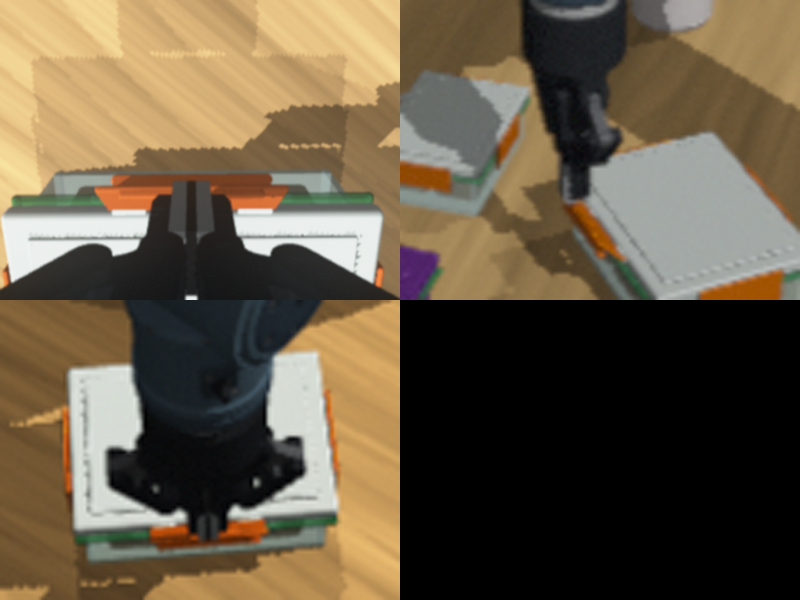

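Emit:
{"method": "apply_moves", "body": {"increments": [{"x":0.0,"y":0.6,"z":0.4,"ax":0.0,"ay":0.0,"az":0.0,"grip":1.0},{"x":0.0,"y":1.2,"z":0.4,"ax":0.0,"ay":0.0,"az":0.0,"grip":1.0},{"x":0.0,"y":1.6,"z":0.4,"ax":0.0,"ay":0.0,"az":0.0,"grip":1.0},{"x":0.0,"y":2.0,"z":0.4,"ax":0.0,"ay":0.0,"az":0.0,"grip":1.0},{"x":0.0,"y":2.2,"z":0.4,"ax":0.0,"ay":0.0,"az":0.0,"grip":1.0},{"x":0.0,"y":2.4,"z":0.4,"ax":0.0,"ay":0.0,"az":0.0,"grip":1.0}]}}

```text
time_s: 4.6
eef_pos: [0.627, 0.0761, 0.1087]
eef_rot: [0.639, -0.639, 0.302, -0.303]
wrist_force: [0.7, -0.7, 0.5]
opening: 0.0
```

```bash
python3 look.py 4 wrist side
```

```text
4.6 [0.627  0.0761 0.1087] [ 0.6916 -0.6544  0.4791] yaw 0.6866315632138082
u 25.2044857111946 v -2.523178302086943 tip w 16.746400548225576
```

View pics/l4.png

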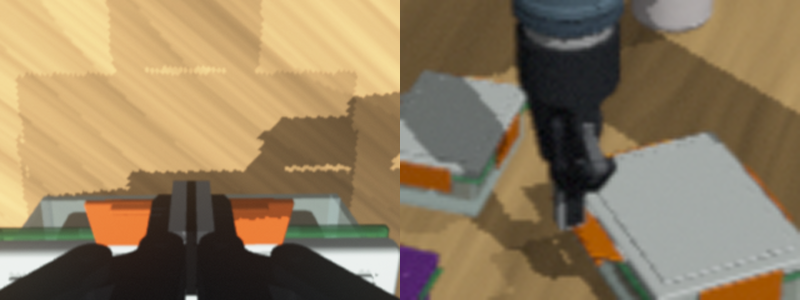

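Emit:
{"method": "apply_moves", "body": {"increments": [{"x":-0.1,"y":0.5,"z":0.0,"ax":0.0,"ay":0.0,"az":0.0,"grip":1.0},{"x":-0.2,"y":0.9,"z":0.1,"ax":0.0,"ay":0.0,"az":0.0,"grip":1.0},{"x":-0.2,"y":1.3,"z":0.2,"ax":0.0,"ay":0.0,"az":0.0,"grip":1.0},{"x":-0.2,"y":1.6,"z":0.4,"ax":0.0,"ay":0.0,"az":0.0,"grip":1.0},{"x":-0.2,"y":1.9,"z":0.7,"ax":0.0,"ay":0.0,"az":0.0,"grip":1.0},{"x":-0.2,"y":2.1,"z":0.9,"ax":0.0,"ay":0.0,"az":0.0,"grip":1.0},{"x":-0.2,"y":2.3,"z":1.0,"ax":0.0,"ay":0.0,"az":0.0,"grip":1.0}]}}

```text
time_s: 5.58
eef_pos: [0.6336, 0.0841, 0.0855]
eef_rot: [0.639, -0.639, 0.302, -0.303]
wrist_force: [-0.3, -0.5, -0.0]
opening: 0.0
```

```bash
python3 look.py 5 wrist side
```

```text
5.575 [0.6336 0.0841 0.0855] [-0.2875 -0.472  -0.0241] yaw 0.6867302884630377
u 35.297449283916535 v -0.5304790592485231 tip w -6.505632580373365
```

View pics/l5.png

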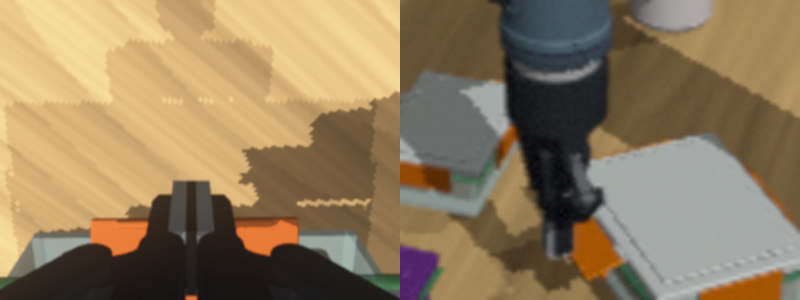

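```bash
python3 - <<'E'
from h import *
P=vision.camera_params('wrist'); K=np.array(P['intrinsics']); print(K[0,0])
H=np.array([.606,.062,.067]); ex=np.array([np.cos(.69),np.sin(.69),0]); ey=np.array([-ex[1],ex[0],0]);ez=np.array([0,0,1])
for th in (0.9,1.1,1.3,1.5,1.7,1.9,2.1):
    E=H+.032*(np.sin(th)*ex-np.cos(th)*ez)+.002*(np.cos(th)*ex+np.sin(th)*ez)
    print(th,proj('wrist',E+.04*ey,P),proj('wrist',E-.04*ey,P))
im=cv2.imread('pics/wrist5.png')[260:400,200:430]; cv2.imwrite('pics/c5.png',cv2.resize(im,None,fx=3.4,fy=3.4,interpolation=cv2.INTER_CUBIC))
im=cv2.imread('pics/side5.png')[215:270,265:335]; cv2.imwrite('pics/d5.png',cv2.resize(im,None,fx=8,fy=8,interpolation=cv2.INTER_CUBIC))
E
```

```text
337.41031631559474
0.9 [234.806  309.2482] [390.4014 308.6846]
1.1 [231.8831 309.2871] [393.3101 308.7024]
1.3 [228.6719 312.0561] [396.5251 311.4478]
1.5 [225.2724 317.7732] [399.9484 317.1394]
1.7 [221.8218 326.5371] [403.4443 325.8769]
1.9 [218.4945 338.2607] [406.8385 337.5743]
2.1 [215.4951 352.6067] [409.925 351.896]
```

View pics/c5.png

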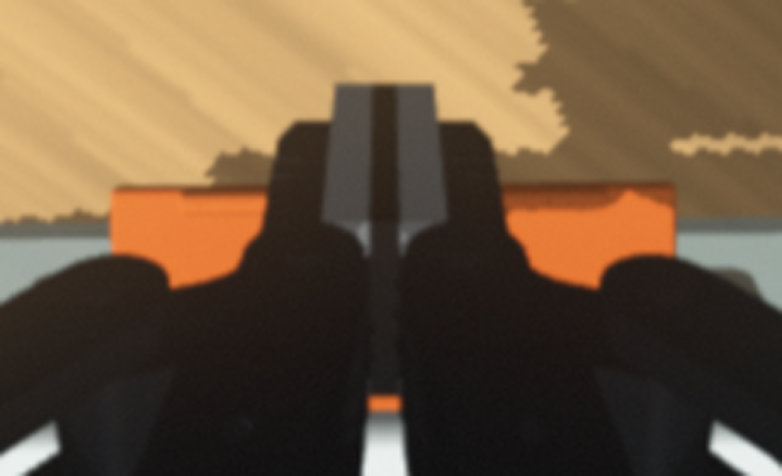

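View pics/d5.png

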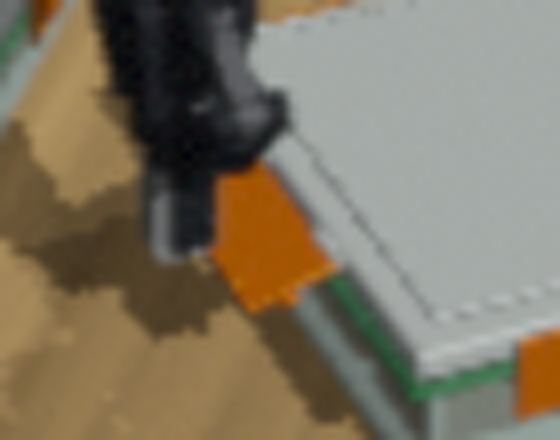

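Emit:
{"method": "apply_moves", "body": {"increments": [{"x":0.0,"y":0.2,"z":-0.2,"ax":0.0,"ay":0.0,"az":0.0,"grip":1.0},{"x":0.0,"y":0.4,"z":-0.4,"ax":0.0,"ay":0.0,"az":0.0,"grip":1.0},{"x":0.0,"y":0.6,"z":-0.5,"ax":0.0,"ay":0.0,"az":0.0,"grip":1.0},{"x":0.0,"y":0.9,"z":-0.7,"ax":0.0,"ay":0.0,"az":0.0,"grip":1.0},{"x":0.0,"y":1.2,"z":-0.9,"ax":0.0,"ay":0.0,"az":0.0,"grip":1.0},{"x":0.0,"y":1.3,"z":-1.0,"ax":0.0,"ay":0.0,"az":0.0,"grip":1.0}]}}

```text
time_s: 6.42
eef_pos: [0.6255, 0.0775, 0.0721]
eef_rot: [0.639, -0.639, 0.302, -0.303]
wrist_force: [1.3, 0.6, 0.2]
opening: -0.003
```

```bash
python3 look.py 6 wrist side; python3 - <<'E'
from h import *
im=cv2.imread('pics/wrist6.png')[260:400,200:430]; a=cv2.resize(im,(460,280),interpolation=cv2.INTER_CUBIC)
im=cv2.imread('pics/side6.png')[215:270,265:335]; b=cv2.resize(im,(356,280),interpolation=cv2.INTER_CUBIC)
cv2.imwrite('pics/c6.png',np.hstack([a,b])[:,:800])
E
```

```text
6.425 [0.6255 0.0775 0.0721] [1.269 0.611 0.241] yaw 0.6865460073220059
u 24.922120824698432 v -0.4691041341140928 tip w -19.938183839972194
```

View pics/c6.png

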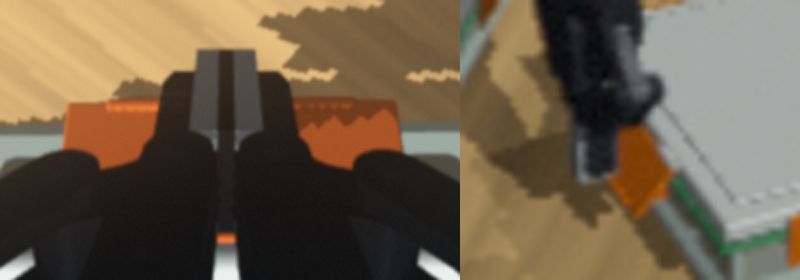

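```bash
cat > tab.py <<'E'
from h import *
P=vision.camera_params('wrist')
H=np.array([.606,.062,.067]); ex=np.array([np.cos(.69),np.sin(.69),0]); ey=np.array([-ex[1],ex[0],0]);ez=np.array([0,0,1])
for th in (0,.2,.4,0.6,.8,1.,1.2,1.4,1.6,1.8):
    E=H+.032*(np.sin(th)*ex-np.cos(th)*ez)+.002*(np.cos(th)*ex+np.sin(th)*ez)
    a,b=proj('wrist',E+.04*ey,P),proj('wrist',E-.04*ey,P); print(th,a,b,'w %.1f'%(b[0]-a[0]), 'side',proj('side',E+.04*ey))
E
python3 tab.py
```

```text
0 [237.0926 332.5168] [388.6658 331.9749] w 151.6 side [304.9025 258.8503]
0.2 [235.8134 323.0544] [389.8731 322.5032] w 154.1 side [302.6322 259.1422]
0.4 [234.0038 315.1014] [391.62   314.5371] w 157.6 side [300.4743 259.0249]
0.6 [231.6691 308.9505] [393.9035 308.3695] w 162.2 side [298.5133 258.5001]
0.8 [228.8239 304.9265] [396.7112 304.3251] w 167.9 side [296.8276 257.585 ]
1.0 [225.4995 303.379 ] [400.0144 302.7537] w 174.5 side [295.4864 256.3124]
1.2 [221.7527 304.6635] [403.7592 304.0114] w 182.0 side [294.5462 254.7298]
1.4 [217.6763 309.1048] [407.8552 308.4237] w 190.2 side [294.0486 252.8982]
1.6 [213.4091 316.9406] [412.166  316.2292] w 198.8 side [294.0176 250.8895]
1.8 [209.1423 328.2437] [416.5014 327.5021] w 207.4 side [294.4583 248.7847]
```

Emit:
{"method": "apply_moves", "body": {"increments": [{"x":0.0,"y":0.3,"z":-0.2,"ax":0.0,"ay":0.0,"az":0.0,"grip":1.0},{"x":0.0,"y":0.5,"z":-0.5,"ax":0.0,"ay":0.0,"az":0.0,"grip":1.0},{"x":0.0,"y":0.7,"z":-0.8,"ax":0.0,"ay":0.0,"az":0.0,"grip":1.0},{"x":0.0,"y":0.8,"z":-1.0,"ax":0.0,"ay":0.0,"az":0.0,"grip":1.0},{"x":0.0,"y":0.8,"z":-1.2,"ax":0.0,"ay":0.0,"az":0.0,"grip":1.0}]}}

```text
time_s: 7.15
eef_pos: [0.6164, 0.0699, 0.0642]
eef_rot: [0.639, -0.639, 0.302, -0.303]
wrist_force: [3.7, 0.3, -0.0]
opening: -0.001
```

```bash
python3 look.py 7 wrist side; python3 tab.py; python3 - <<'E'
from h import *
im=cv2.imread('pics/wrist7.png')[260:400,200:430]; a=cv2.resize(im,(460,280),interpolation=cv2.INTER_CUBIC)
im=cv2.imread('pics/side7.png')[215:270,265:335]; b=cv2.resize(im,(356,280),interpolation=cv2.INTER_CUBIC)
cv2.imwrite('pics/c7.png',np.hstack([a,b])[:,:800])
E
```

```text
7.15 [0.6164 0.0699 0.0642] [ 3.7115  0.2895 -0.0326] yaw 0.6866107349814987
u 13.08440725400607 v -0.5267509698205818 tip w -27.800692947074566
0 [231.5827 320.1483] [393.5758 319.5466] w 162.0 side [304.9025 258.8503]
0.2 [230.1164 309.8092] [394.9549 309.1975] w 164.8 side [302.6322 259.1422]
0.4 [228.0359 300.9613] [396.9543 300.335 ] w 168.9 side [300.4743 259.0249]
0.6 [225.3411 293.9143] [399.5765 293.2686] w 174.2 side [298.5133 258.5001]
0.8 [222.0413 289.0217] [402.8149 288.3521] w 180.8 side [296.8276 257.585 ]
1.0 [218.1635 286.6772] [406.6455 285.9791] w 188.5 side [295.4864 256.3124]
1.2 [213.7642 287.2976] [411.0153 286.567 ] w 197.3 side [294.5462 254.7298]
1.4 [208.9428 291.2865] [415.8287 290.52  ] w 206.9 side [294.0486 252.8982]
1.6 [203.856  298.9726] [420.9325 298.1678] w 217.1 side [294.0176 250.8895]
1.8 [198.7285 310.5197] [426.1051 309.6758] w 227.4 side [294.4583 248.7847]
```

View pics/c7.png

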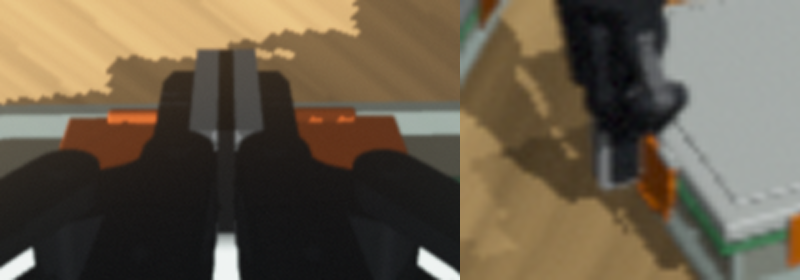

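Emit:
{"method": "apply_moves", "body": {"increments": [{"x":0.0,"y":0.0,"z":-0.2,"ax":0.0,"ay":0.0,"az":0.0,"grip":1.0},{"x":0.0,"y":0.0,"z":-0.4,"ax":0.0,"ay":0.0,"az":0.0,"grip":1.0},{"x":0.0,"y":0.0,"z":-0.5,"ax":0.0,"ay":0.0,"az":0.0,"grip":1.0}]}}

```text
time_s: 7.62
eef_pos: [0.6127, 0.0672, 0.0637]
eef_rot: [0.64, -0.638, 0.302, -0.303]
wrist_force: [6.8, 4.7, -3.5]
opening: 0.001
```

```bash
python3 look.py 8 wrist side; python3 tab.py | head -5; python3 - <<'E'
from h import *
im=cv2.imread('pics/wrist8.png')[260:400,200:430]; a=cv2.resize(im,(460,280),interpolation=cv2.INTER_CUBIC)
im=cv2.imread('pics/side8.png')[215:270,265:335]; b=cv2.resize(im,(356,280),interpolation=cv2.INTER_CUBIC)
cv2.imwrite('pics/c8.png',np.hstack([a,b])[:,:800])
E
```

```text
7.625 [0.6127 0.0672 0.0637] [ 6.7615  4.7186 -3.5329] yaw 0.6863448240191466
u 8.476295627873025 v -0.191293634166036 tip w -28.283235068322984
0 [231.4567 313.0029] [394.8898 312.3806] w 163.4 side [304.9025 258.8503]
0.2 [229.9788 302.4275] [396.2968 301.7942] w 166.3 side [302.6322 259.1422]
0.4 [227.8791 293.2937] [398.3407 292.6448] w 170.5 side [300.4743 259.0249]
0.6 [225.1566 285.913 ] [401.0249 285.2436] w 175.9 side [298.5133 258.5001]
0.8 [221.8195 280.6425] [404.3439 279.9479] w 182.5 side [296.8276 257.585 ]
```

View pics/c8.png

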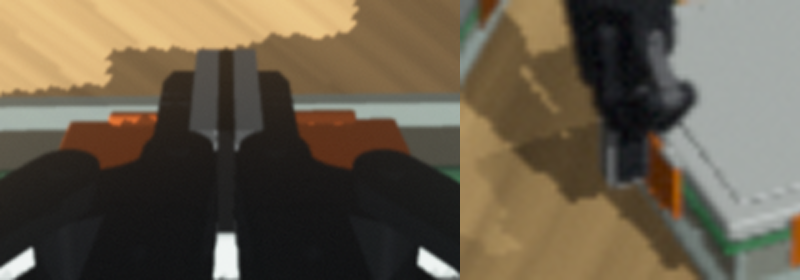

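```bash
python3 - <<'E'
from h import *
ims=[cv2.cvtColor(cv2.imread(f'pics/side{i}.png'),cv2.COLOR_BGR2GRAY) for i in (2,6,7,8)]
T=ims[0][228:278,312:368]  # right part of container
for im in ims:
    r=cv2.matchTemplate(im[220:286,304:376],T,cv2.TM_CCOEFF_NORMED); print(cv2.minMaxLoc(r)[1:4:2], np.round(r[7:10,7:10],3).tolist())
im=cv2.imread('pics/side8.png')[200:280,270:370]; b=cv2.resize(im,(800,600),interpolation=cv2.INTER_CUBIC)
cv2.imwrite('pics/d8.png',b)
E
```

```text
(0.9999960064888, (8, 8)) [[0.9269999861717224, 0.9430000185966492, 0.9150000214576721], [0.9660000205039978, 1.0, 0.9670000076293945], [0.9100000262260437, 0.9409999847412109, 0.9240000247955322]]
(0.9927943348884583, (8, 8)) [[0.9229999780654907, 0.9340000152587891, 0.902999997138977], [0.9649999737739563, 0.9929999709129333, 0.9549999833106995], [0.9139999747276306, 0.9399999976158142, 0.9160000085830688]]
(0.9927806854248047, (8, 8)) [[0.9229999780654907, 0.9340000152587891, 0.9020000100135803], [0.9649999737739563, 0.9929999709129333, 0.9549999833106995], [0.9139999747276306, 0.9399999976158142, 0.9160000085830688]]
(0.9813686013221741, (8, 8)) [[0.8989999890327454, 0.9430000185966492, 0.9359999895095825], [0.9259999990463257, 0.9810000061988831, 0.9789999723434448], [0.8700000047683716, 0.9139999747276306, 0.9229999780654907]]
```

View pics/d8.png

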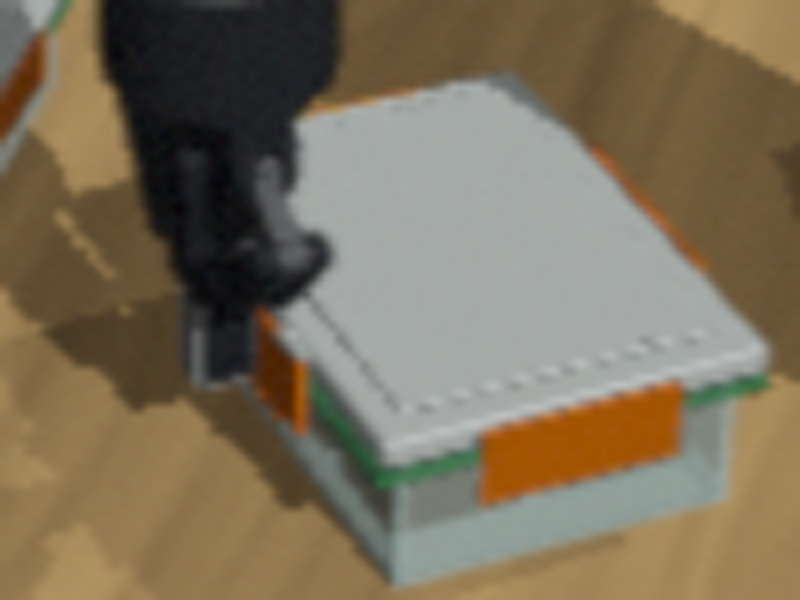

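The container slid about 1–2 mm at ~8 N, and the clip looks vertical. I'll back straight out and see whether it stays shut.

Emit:
{"method": "apply_moves", "body": {"increments": [{"x":0.0,"y":0.0,"z":1.0,"ax":0.0,"ay":0.0,"az":0.0,"grip":1.0},{"x":0.0,"y":0.0,"z":3.0,"ax":0.0,"ay":0.0,"az":0.0,"grip":1.0},{"x":0.0,"y":0.0,"z":5.0,"ax":0.0,"ay":0.0,"az":0.0,"grip":1.0},{"x":0.0,"y":0.0,"z":5.0,"ax":0.0,"ay":0.0,"az":0.0,"grip":1.0}]}}

```text
time_s: 8.22
eef_pos: [0.6514, 0.0996, 0.0634]
eef_rot: [0.64, -0.639, 0.302, -0.303]
wrist_force: [-0.8, -0.6, 0.2]
opening: 0.002
```

```bash
python3 look.py 9 wrist side; python3 tab.py | head -5; python3 - <<'E'
from h import *
im=cv2.imread('pics/side9.png')[210:270,270:350]; b=cv2.resize(im,(400,300),interpolation=cv2.INTER_CUBIC)
im=cv2.imread('pics/wrist9.png'); a=cv2.resize(im,(400,300))
cv2.imwrite('pics/d9.png',np.hstack([a,b]))
E
```

```text
8.225 [0.6514 0.0996 0.0634] [-0.8097 -0.6173  0.2381] yaw 0.6876016997276223
u 58.985662665598 v 0.10814480218051745 tip w -28.63306954652143
0 [238.8782 395.6762] [389.4591 395.2823] w 150.6 side [304.9025 258.8503]
0.2 [237.6379 387.3098] [390.6737 386.906 ] w 153.0 side [302.6322 259.1422]
0.4 [235.8815 380.8879] [392.427  380.4721] w 156.5 side [300.4743 259.0249]
0.6 [233.6143 376.6978] [394.7155 376.2681] w 161.1 side [298.5133 258.5001]
0.8 [230.8512 375.0499] [397.5259 374.6046] w 166.7 side [296.8276 257.585 ]
```

View pics/d9.png

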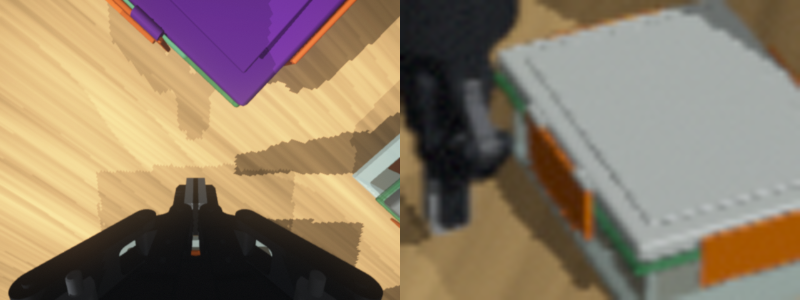

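Emit:
{"method": "apply_moves", "body": {"increments": [{"x":0.0,"y":-4.0,"z":1.0,"ax":0.0,"ay":0.0,"az":0.0,"grip":1.0},{"x":0.0,"y":-9.0,"z":3.0,"ax":0.0,"ay":0.0,"az":0.0,"grip":1.0},{"x":0.0,"y":-14.0,"z":5.0,"ax":0.0,"ay":0.0,"az":0.0,"grip":1.0},{"x":0.0,"y":-18.0,"z":5.0,"ax":0.0,"ay":0.0,"az":0.0,"grip":1.0},{"x":0.0,"y":-18.0,"z":5.0,"ax":0.0,"ay":0.0,"az":0.0,"grip":1.0}]}}

```text
time_s: 8.95
eef_pos: [0.6906, 0.1301, 0.248]
eef_rot: [0.64, -0.638, 0.3, -0.305]
wrist_force: [-0.5, 0.1, 0.3]
opening: -0.002
```

```bash
python3 look.py 10 wrist side scene; python3 tab.py | head -4; python3 - <<'E'
from h import *
for q in ('clip_hinge','clip_edge'):
    print(q,[(round(d['p'],2),[round(float(x),1) for x in d['xy']]) for c in ('side',) for d in pinpoint(c,q)])
t=[]
for f in ('side9','side10'):
    im=cv2.imread(f'pics/{f}.png')[195:285,275:385]; t.append(cv2.resize(im,(400,327),interpolation=cv2.INTER_CUBIC))
im=cv2.imread('pics/scene10.png')[200:280,260:370]; t.append(cv2.resize(im,(400,291),interpolation=cv2.INTER_CUBIC))
im=cv2.imread('pics/wrist10.png'); a=cv2.resize(im,(400,291))
cv2.imwrite('pics/d10.png',np.vstack([np.hstack(t[:2]),np.hstack([t[2],a])])[:600])
for c in ('scene','side'):
    A,B=[cv2.imread(f'pics/{c}{i}.png') for i in (0,10)]
    rs=dict(scene=dict(cup=(135,165,50,55),plate=(175,100,80,65)),side=dict(cup=(298,142,42,42),plate=(365,158,70,38)))[c]
    for n,(x,y,w,h) in rs.items():
        r=cv2.matchTemplate(cv2.copyMakeBorder(B,0,0,0,0,0)[y-5:y+h+5,x-5:x+w+5],A[y:y+h,x:x+w],cv2.TM_CCOEFF_NORMED); print(c,n,cv2.minMaxLoc(r)[1:4:2])
E
```

```text
8.95 [0.6906 0.1301 0.248 ] [-0.4725  0.1237  0.3173] yaw 0.6867046845585085
u 108.59028559607736 v -1.282030304582349 tip w 155.98894702917192
0 [276.9957 308.6763] [351.1247 308.4936] w 74.1 side [304.9025 258.8503]
0.2 [276.6874 303.9085] [351.4093 303.7215] w 74.7 side [302.6322 259.1422]
0.4 [276.2641 299.8979] [351.8156 299.7064] w 75.6 side [300.4743 259.0249]
0.6 [275.7356 296.7986] [352.3346 296.6025] w 76.6 side [298.5133 258.5001]
clip_hinge [(0.97, [407.3, 199.0]), (0.81, [236.9, 200.9]), (0.73, [240.5, 267.4]), (0.57, [301.7, 239.7])]
clip_edge [(0.67, [237.4, 278.2]), (0.47, [302.6, 247.8])]
scene cup (0.39720866084098816, (5, 5))
scene plate (0.8483313918113708, (5, 5))
side cup (0.13720503449440002, (5, 5))
side plate (0.9106548428535461, (5, 5))
```

View pics/d10.png

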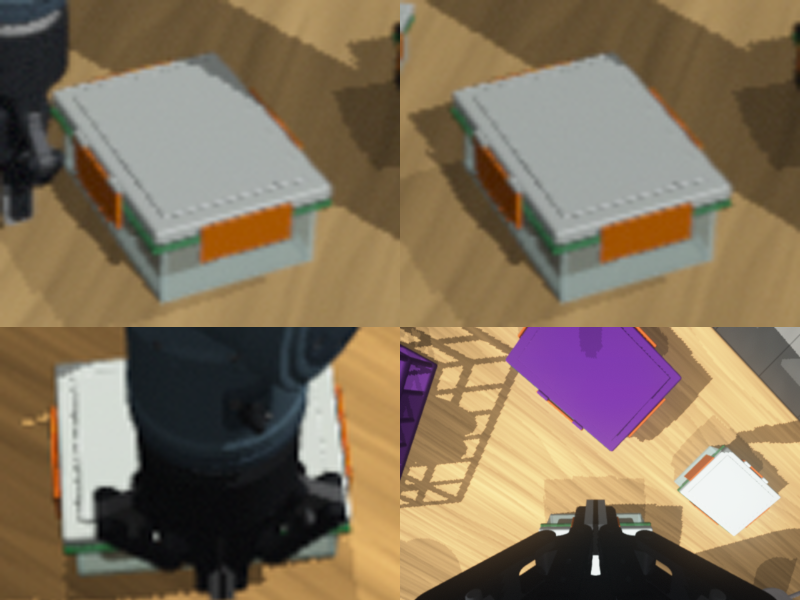

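Emit:
{"method": "apply_moves", "body": {"increments": [{"x":0.0,"y":0.0,"z":-3.0,"ax":0.0,"ay":0.0,"az":0.0,"grip":1.0},{"x":0.0,"y":0.0,"z":-6.0,"ax":0.0,"ay":0.0,"az":0.0,"grip":1.0},{"x":0.0,"y":0.0,"z":-8.0,"ax":0.0,"ay":0.0,"az":0.0,"grip":1.0},{"x":0.0,"y":0.0,"z":-8.0,"ax":0.0,"ay":0.0,"az":0.0,"grip":1.0}]}}

```text
time_s: 9.7
eef_pos: [0.6245, 0.0786, 0.2397]
eef_rot: [-0.638, 0.64, -0.305, 0.301]
wrist_force: [0.6, 0.1, -0.3]
opening: 0.0
```

```bash
python3 look.py 11 wrist side; python3 tab.py|head -4;  python3 - <<'E'
from h import *
im=cv2.imread('pics/wrist11.png')[210:310,200:440]; a=cv2.resize(im,(792,330),interpolation=cv2.INTER_CUBIC)
cv2.imwrite('pics/c11.png',a)
P=vision.camera_params('wrist')
H=np.array([.606,.062,.067]); ex=np.array([np.cos(.69),np.sin(.69),0]); ey=np.array([-ex[1],ex[0],0])
E
python3 - <<'E'
import cv2
A,B=cv2.imread('pics/side0.png'),cv2.imread('pics/side11.png')
import numpy as np
c=[cv2.resize(i[135:200,285:445],(400,163)) for i in (A,B)]
cv2.imwrite('pics/cup11.png',np.vstack(c))
E
```

```text
9.7 [0.6245 0.0786 0.2397] [ 0.5716  0.125  -0.3335] yaw 0.6849817223763378
u 24.824270928571654 v 1.003043711999661 tip w 147.68071769272797
0 [274.8727 238.1562] [354.5289 237.9247] w 79.7 side [304.9025 258.8503]
0.2 [274.5183 232.4284] [354.8613 232.1892] w 80.3 side [302.6322 259.1422]
0.4 [274.0306 227.2648] [355.335  227.0174] w 81.3 side [300.4743 259.0249]
0.6 [273.4201 222.8485] [355.9401 222.5928] w 82.5 side [298.5133 258.5001]
```

View pics/c11.png

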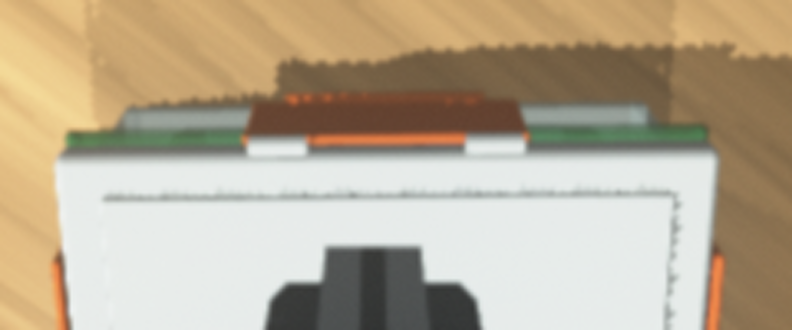

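View pics/cup11.png

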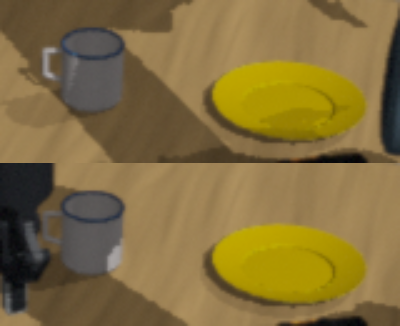

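```bash
python3 - <<'E'
from h import *
P=vision.camera_params('wrist')
# lid front corners now (crop px/3.3)
L,Rr=[(200+x/3.3,210+y/3.3) for x,y in ((57,156),(717,153))]
a,b=onz('wrist',L,.0715,P),onz('wrist',Rr,.0715,P)
e=(a-b)/np.linalg.norm(a-b); ex=np.array([e[1],-e[0],0]); C=(a+b)/2-.068*ex; C[2]=0
P2=dict(np.load('w2.npz')); print('len',np.linalg.norm(a-b),'yaw',np.arctan2(ex[1],ex[0]),'C',C)
H=C+.071*ex+[0,0,.067]; ez=np.array([0,0,1])
for th in (0,.05,.1,.2,.3,.45,.7):
    E=H+.032*(np.sin(th)*ex-np.cos(th)*ez)+.002*(np.cos(th)*ex+np.sin(th)*ez)
    q=[ (proj('wrist',E+s*e*.04,P)-[200,210])*3.3 for s in(1,-1)]; print(th,*q,(proj('side',E+.04*e)))
# glass foot front edge for reference
print([(proj('wrist',C+.060*ex+s*e*.087,P)-[200,210])*3.3 for s in (1,-1)])
im=cv2.imread('pics/side11.png')[228:268,292:332]; cv2.imwrite('pics/s11.png',cv2.resize(im,(600,600),interpolation=cv2.INTER_CUBIC))
E
```

```text
len 0.18135382818523751 yaw 0.6920036542775616 C [0.5517 0.0143 0.    ]
0 [254.1322  97.1301] [516.7124  95.8701] [305.0608 258.2467]
0.05 [253.8853  92.2767] [516.9432  91.0089] [304.4889 258.3579]
0.1 [253.6112  87.5121] [517.2056  86.2363] [303.9198 258.444 ]
0.2 [252.9832  78.2873] [517.8246  76.9948] [302.7959 258.5399]
0.3 [252.2515  69.5311] [518.5662  68.2212] [301.7002 258.5334]
0.45 [250.9683  57.4407] [519.9007  56.1037] [300.1325 258.331 ]
0.7 [248.3774  40.698 ] [522.6739  39.3144] [297.8074 257.4911]
[array([127.5665, 102.6252]), array([642.115 , 100.1672])]
```

View pics/s11.png

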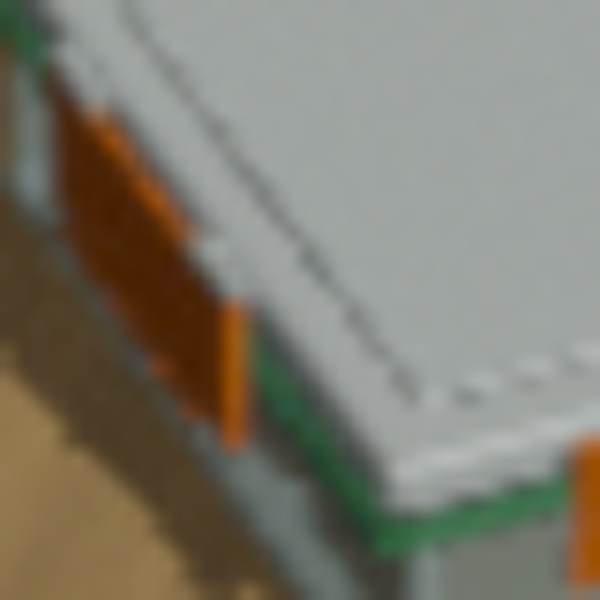

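```bash
python3 - <<'E'
from bench import ctrl,ticket
o=ctrl.get_obs(); print(o['time_s'],o['wrist_force'],o['dq']); print(ticket.hand_in())
E
```

```text
9.8 [-0.04635577  0.36473146 -0.23817882] [ 9.73287519e-03  8.04753398e-03 -1.62276388e-02 -1.62938683e-04
  8.74170563e-04 -2.46201276e-05]
the job is handed in; nothing more can be done
None
```

I pushed the open clip of the larger pale container over, down and in with the closed fingertips, then backed away and handed the job in at 9.8 s. The hand-in gives no verdict, so what follows is from my own last checks.

- **Clip:** it stayed shut after the fingers left. The last wrist picture puts its angle at about 0 to 0.05 rad, and the side view shows its edge hanging vertical. The push ended at about 8 N, against about 3 N needed to ride over the rim.
- **Container:** it stands flat. The wrist picture shows under 1 mm of movement and the side view about 1–2 mm at the end of the push. The two disagree slightly, but both are far below 40 mm.
- **Cup and plate:** compared by eye in the side view before and after, neither had moved. My automatic image comparison scored low on the cup (0.40 and 0.14), which I put down to changed shadows and the arm being in view. For the plate it scored 0.85 and 0.91, with no shift found.
- **Robot:** it hangs clear with the fingertips about 0.21 m up, and the wrist force was near zero.
- **Other faults:** the first move call was refused as "invalid input", and a split-up version of it with every field filled in went through. While the clip was part-closed, the wrist and side views gave angles about 0.2 rad apart.

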